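# Space a drying-station tile and hold it flush while it bonds

## Robot

A 6-joint arm with a two-finger parallel gripper is mounted at the origin on a cart in front of the work surface, level with it; the furniture and walls round the work are solid. World frame = base frame: x ahead of the robot, y to its left, z up, the work surface at z = 0. Lengths are in m, angles in degrees, forces in N, time in s.
With the tool pointing down it reaches from about 0.25 to 0.725 m from the base axis. Payload 9.7 kg.
Tool frame: the origin (TCP) lies midway between the tips of the shut fingers; the grasp point (between the pads) lies 19 mm behind it; z points along the fingers, y is the direction in which the jaws open and shut (so a half turn about z gives the same grasp; the last joint's range is limited). The gripper opens to 85 mm and grips with 20 to 120 N. Pads are 22 mm wide; open, the fingers measure 114 mm over their backs; the gripper's body (76 mm by 85 mm) begins 54 mm behind the grasp point. The pads swing forward as they close: fully open they stand 13 mm farther back than shut.
Start: joints at [-71.677, 4.979, 10.078, 95.1, 0, 90], TCP at [0.173, -0.522, 0.231] pointing down, gripper open.
Joint ranges: [-179.16, 179.16], [-48.56, 103.87], [-65.8, 70.77], [-126.05, 130.52], [-82.76, 87.17], [-180, 180]. Speed limits (degrees/s): [127.2, 127.2, 147.25, 180, 180, 180].

## Interface

Orientations are given as [roll, pitch, yaw] about the fixed x, y, z axes, in that order (R = Rz(yaw) Ry(pitch) Rx(roll)).
In Python, from workcell import get_obs, camera, get_calibration, job_done gives the robot as it stands.
- The arm moves only by the tool play_rows, never from a script. Its argument "commands" is text: rows parted by semicolons, each of 5 numbers parted by spaces: the opening, from 0 (shut) to 1 (fully open), then the shift along the world's x, y, z in mm, then the turn about the world's z in degrees. A call has 1 to 10 rows; each row is the pose to reach, as a shift and turn from the pose commanded when the call began; what a row does not reach only later rows make up. A row lasts 1/12 s, in which the tool goes at most 41.7 mm and 7.16 degrees, less where a joint would pass 70% of its speed; a pose out of reach is approached as far as the arm can. A call with a gripper value outside its range is refused whole. The fingers move at their own pace and stop on an object; "force" is the grip in N (left out, the last holds). Time passes only in rows, so rows that repeat a pose let the fingers close. It gives the time, the measured TCP pose, the force and the opening at its end, in the units of the state.
- get_obs(): the state, without advancing time (a new reading comes with each control period).
- camera(name): name is "side" or "top" or "wrist"; returns the picture (400x640x3 uint8, red, green, blue); there is no depth.
- get_calibration(name): a dict with "fx", "fy", "cx", "cy" (pixels), "eye" and "attitude" of the camera in the world; the wrist camera has in their place "mount" (4x4, takes a point from camera to tool coordinates, whose origin is the TCP and whose axes are the flange's). Camera axes: x right, y down, z forward; pixel columns grow to the right and rows downward; lengths in m; the calibration is good to about 2 mm. A picture is of the moment at which its call begins: read the wrist's pose just before it. get_calibration takes no time and is no camera call.
- job_done(): hands the job in, once; it reports no verdict.
The state is a dict: "time": time; "q": joint angles; "qd": joint speeds; "joint_efforts": joint torques, N m; "ee_pos": TCP position; "tcp_rot": TCP orientation; "wrist_force": force on the tool from outside, world axes, zero at the start; "torque": the same for the moment, N m; "opening": finger opening in m.
Only numpy, scipy, OpenCV 4.12 (cv2) and the standard library are available. Lean on these libraries where they do the work, as an engineer would, in place of code of your own. Each camera call takes 0.05 s, during which the arm holds its last target.

## Task

The blue tile of the slide-drying station is being re-bonded and stands proud of its white frame on springy pads. Take the orange spacer from its grey stand and slide it, handle up, all the way down to the bottom of the gap behind the tile at the one place of three where that gap is wide enough, and let go of it. Then press the tile down with the fingers until it is fully home, flush with the frame, and finish while still holding it pressed; leave the spacer in its gap and the bottles, dish and slide box where they stand.

Things in the scene. Friction and masses are not known exactly. Their poses are not given: they have to be found in the camera images.
- station: White frame fixed to the table, 138 x 142 x 34 mm (x, y, z). Origin: underside, below the tile's centre. Its x points away from the broad front rail (x -75 to -36 mm, black lamp strip). Tile: x -35 to 35, y -60 to 60 mm. Behind it (x 35 to 55) three brass keepers in random order at y -40, 0, 40 mm, then the back rail (x 55 to 63). Frame and keepers end 34 mm above the table; pocket floor 8 mm.
- tile (a joint): Vertical slide of the tile on its springy pads, m: 0 = standing 8 mm proud of the frame, grows as it is pressed down, 0.008 = on its hard stop, exactly flush with the frame. Pressing needs about 4 N at first and 11 N at the stop; let go, the tile springs up again.
- tile_top (a point): Centre of the blue tile's top face (tile 70 x 120 x 12 mm, long side along the station's y): 42 mm above the table when proud, 34 mm when flush.
- keeper_thin: Thin keeper (8 mm thick, 40 mm along the gap): here the gap between tile and keeper is 12 mm wide and 40 mm long, the only place the spacer fits. Origin: on the pocket's floor, 8 mm above the table, in the middle of this wide gap (6 mm behind the tile's edge): the spacer's underside centre belongs here. Axes parallel to the station's (x across the gap, y along it).
- keeper_thick_1: A thick keeper (16 mm), leaving a gap of only 4 mm. Origin and axes placed as for the thin one: on the pocket's floor, 6 mm behind the tile's edge, at the middle of this keeper's length.
- keeper_thick_2: The other thick keeper, the same.
- stand: Grey stand, fixed to the table, 60 x 70 x 26 mm (x, y, z), with an upright slot 12 x 31 mm, 20 mm deep, in its middle, its long side along the stand's y. Origin: underside centre.
- spacer: Orange spacer, 40 to 85 g, loose, upright in the stand's slot, underside 6 mm above the table. Origin: underside centre; z up. Blade 9 mm thick (x), 26 mm wide (y), height 0 to 38 mm, its lowest 8 mm stepped in to 6.5 x 21 mm; handle 14 mm thick (x), 26 mm wide (y), height 38 to 72 mm. It fits the gap with its x across the gap, either way round.
- stain_bottle: Brown bottle with black cap, 40 mm across, 85 mm high, standing behind the station; bystander. Origin: underside centre.
- white_bottle: White bottle with red cap, 34 mm across, 70 mm high, standing behind the station; bystander. Origin: underside centre.
- petri: Clear round lidded dish, 69 mm across, 15 mm high, lying flat; bystander. Origin: underside centre.
- slides: Beige box of microscope slides, 60 x 90 x 32 mm (x, y, z), to the right of the station; bystander. Origin: underside centre.
There are look-alikes about, which are no part of the job. Of the things that look like the spacer, the smallest one is meant.

How it is judged:
By the outcome, as a careful person would: the job done as asked, in the order asked, and still so for the second after the job is handed in, while the arm keeps its last pose, push and grip.
It also fails if it takes over 45 s, if anything falls off the work surface, if the arm or the gripper's body presses on something with over 40 N, if the wrist force passes 120 N, or if a joint passes its speed limit or range.

## Working session

There is one attempt and no reset: what is moved stays moved. The work goes in short steps, Python scripts to look and compute and a tool call to move; the robot and the scene stay as the last step left them, time stands still between calls to the robot, and variables do not carry over. Pictures are saved under pics/ and viewed, and the job is handed in when it is done.

Besides the shell and the picture viewer there is one more tool, called after "Emit:" as name(argument=value, ...) on one line, values as JSON. play_rows: Moves the arm, as the interface text tells. Its arguments: {"type":"object","properties":{"commands":{"type":"string"},"force":{"type":"number"}},"required":["commands"]}

```bash
mkdir -p pics; cat > h.py <<'E'
from workcell import get_obs, camera, get_calibration, job_done
import cv2, numpy as np
def save(n,im,f=1):
    if f!=1: im=cv2.resize(im,None,fx=f,fy=f,interpolation=cv2.INTER_CUBIC)
    cv2.imwrite('pics/'+n+'.png',im[:,:,::-1])
E
python3 - <<'E'
from h import *
o=get_obs();print(o)
for n in('side','top'):
    print(n,get_calibration(n)); im=camera(n); save(n+'0',im); np.save(n+'0.npy',im)
print(get_calibration('wrist'))
E
```

```text
{'time': 0.0, 'q': array([-7.16780245e+01,  5.01257002e+00,  1.00331947e+01,  9.51003028e+01,
        9.89137999e-04,  8.99999652e+01]), 'qd': array([-0.03962336, -0.02765655,  0.06699594,  0.08431981, -0.10430466,
       -0.08642709]), 'joint_efforts': array([-2.67848518e-03, -5.20384884e+01,  4.64808691e+01,  1.61499978e-02,
       -2.44479625e-04, -2.58900161e-05]), 'ee_pos': array([ 0.17282508, -0.52188757,  0.2305577 ]), 'tcp_rot': array([-1.79920322e+02, -9.89185479e-04,  1.83220089e+01]), 'wrist_force': array([-0.31776396,  0.22313579,  0.38881207]), 'torque': array([0.04322169, 0.03586184, 0.05039052]), 'opening': 0.08542792266251947}
side {'fx': 455.05005256573173, 'fy': 455.05005256573173, 'cx': 326.94800597112817, 'cy': 199.97729245547418, 'eye': array([0.46384817, 1.27903988, 0.59006339]), 'attitude': array([-112.90712506,   -0.95626522, -173.52334265])}
top {'fx': 507.23678014247776, 'fy': 507.23678014247776, 'cx': 314.32342858606245, 'cy': 204.03267469161372, 'eye': array([0.40439201, 0.03213839, 1.25795616]), 'attitude': array([-171.93315581,   -0.61621383,  -88.3468302 ])}
{'fx': 339.574663782246, 'fy': 339.574663782246, 'cx': 324.8183961374023, 'cy': 203.09632192174178, 'mount': array([[-1.30525334e-03, -9.61594979e-01, -2.74469293e-01,
         6.99702025e-02],
       [ 9.99998929e-01, -1.07342354e-03, -9.94840799e-04,
        -6.82226846e-04],
       [ 6.62012117e-04, -2.74470297e-01,  9.61595350e-01,
        -1.43199343e-01],
       [ 0.00000000e+00,  0.00000000e+00,  0.00000000e+00,
         1.00000000e+00]])}
```

View pics/top0.png

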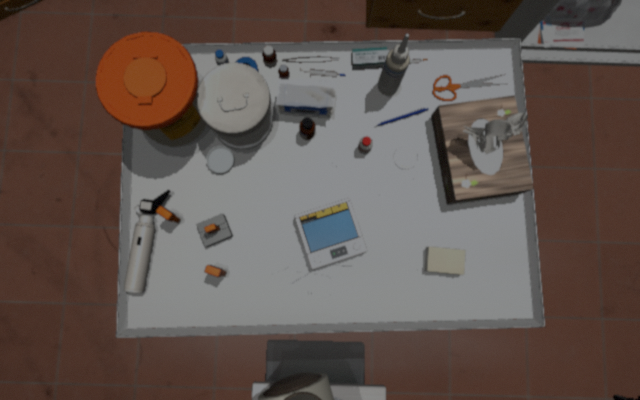

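View pics/side0.png

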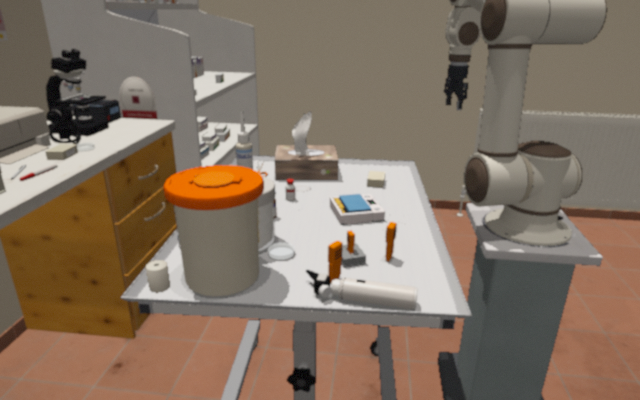

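The top view shows three orange pieces, at about (167,213), (211,229) and (215,271). The middle one stands in the grey stand. The station is at about (331,235). I'll enlarge these areas and compute rough positions.

```bash
cat >> h.py <<'E'
from scipy.spatial.transform import Rotation as R
def pose(n,o=None):
    c=get_calibration(n)
    if n=='wrist':
        T=np.eye(4);T[:3,:3]=R.from_euler('xyz',o['tcp_rot'],degrees=True).as_matrix();T[:3,3]=o['ee_pos']
        M=T@c['mount'];return c,M[:3,:3],M[:3,3]
    return c,R.from_euler('xyz',c['attitude'],degrees=True).as_matrix(),np.array(c['eye'])
def ray(n,p,z,o=None):
    c,A,e=pose(n,o);p=np.atleast_2d(np.asarray(p,float))
    d=np.c_[(p[:,0]-c['cx'])/c['fx'],(p[:,1]-c['cy'])/c['fy'],np.ones(len(p))]@A.T
    return e+d*((z-e[2])/d[:,2])[:,None]
def proj(n,P,o=None):
    c,A,e=pose(n,o);q=(np.atleast_2d(P)-e)@A
    return np.c_[c['fx']*q[:,0]/q[:,2]+c['cx'],c['fy']*q[:,1]/q[:,2]+c['cy']]
E
python3 - <<'E'
from h import *
np.set_printoptions(precision=4,suppress=True)
t=np.load('top0.npy');s=np.load('side0.npy')
save('c1',np.hstack([cv2.resize(t[190:290,140:240],(400,400),interpolation=2),cv2.resize(s[205:305,310:410],(400,400),interpolation=2)]))
save('c2',t[190:280,280:380],6)
print('stand top',ray('top',[[214,230]],.026),'spacer',ray('top',[[211,228]],.078))
print('others',ray('top',[[167,213],[215,271]],.08))
hsv=cv2.cvtColor(t,cv2.COLOR_RGB2HSV)
m=cv2.inRange(hsv,(95,80,60),(120,255,255));m[:190]=0;m[280:]=0;m[:,:290]=0;m[:,370:]=0
k=max(cv2.findContours(m,0,2)[0],key=cv2.contourArea);r=cv2.minAreaRect(k);b=cv2.boxPoints(r)
print(r,b);print(ray('top',b,.042),ray('top',[r[0]],.042))
E
```

```text
stand top [[0.5082 0.2658 0.026 ]] spacer [[0.5083 0.2632 0.078 ]]
others [[0.5401 0.3672 0.08  ]
 [0.4094 0.2479 0.08  ]]
((329.434326171875, 229.79360961914062), (28.717714309692383, 48.68584060668945), 72.34988403320312) [[301.8837 223.4915]
 [348.2776 208.7298]
 [356.985  236.0957]
 [310.591  250.8574]]
[[ 0.5288  0.0526  0.042 ]
 [ 0.5681 -0.0584  0.042 ]
 [ 0.5024 -0.0806  0.042 ]
 [ 0.4638  0.0297  0.042 ]] [[ 0.5156 -0.0141  0.042 ]]
```

View pics/c1.png

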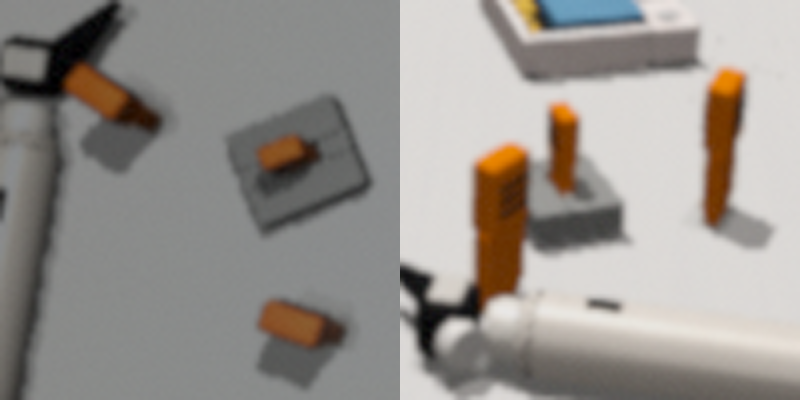

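View pics/c2.png

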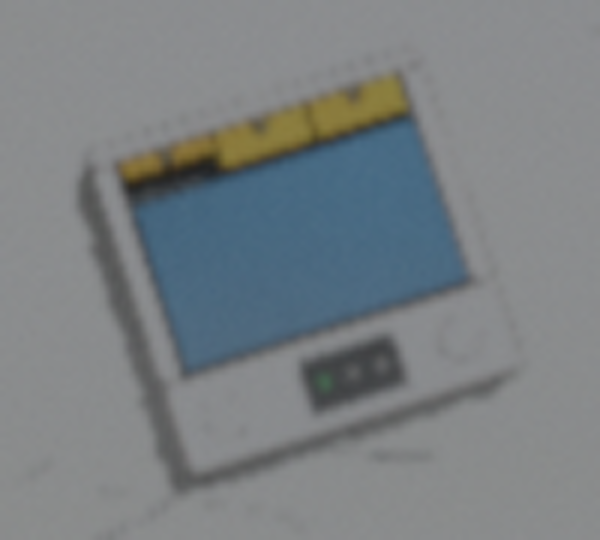

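The spacer is the orange piece in the grey stand, at top (211,228) and side (351,240). It is the smallest of the three and the only one in a stand. The other two, at top (167,213) and (215,271), are larger and stand loose.

The wide gap is the dark slot at the left end of the tile, top (307,220). Its thin brass keeper is at station y = +40. The station's yaw is about 19.5°. Next I'll hover over it for a wrist view.

Emit:
play_rows(commands="1 370 560 -20 90;1 370 560 -20 90;1 370 560 -20 90;1 370 560 -20 90;1 370 560 -20 90;1 370 560 -20 90;1 370 560 -20 90;1 370 560 -20 90;1 370 560 -20 90;1 370 560 -20 90", force=40)

```text
time: 0.93
ee_pos: [0.403, -0.1726, 0.2188]
tcp_rot: [180.0, 0.0, 90.3]
wrist_force: [0.6, 0.4, -0.3]
opening: 0.0854
```

Emit:
play_rows(commands="1 130 200 -40 19;1 130 200 -40 19;1 130 200 -40 19;1 130 200 -40 19;1 130 200 -40 19;1 130 200 -40 19;1 130 200 -40 19;1 130 200 -40 19")

```text
time: 1.6
ee_pos: [0.5325, 0.0268, 0.1775]
tcp_rot: [-179.9, -0.0, 109.1]
wrist_force: [-0.5, -0.4, -0.6]
opening: 0.0853
```

```bash
python3 - <<'E'
from h import *
o=get_obs();print(o['time'],o['ee_pos'],o['tcp_rot'],o['q'][5])
im=camera('wrist');save('w1',im);np.save('w1.npy',im);np.save('w1o.npy',o,allow_pickle=True)
E
```

```text
1.6 [0.53251624 0.02683731 0.17754643] [-1.79865460e+02 -3.47210656e-02  1.09111363e+02] 73.77597733976492
```

View pics/w1.png

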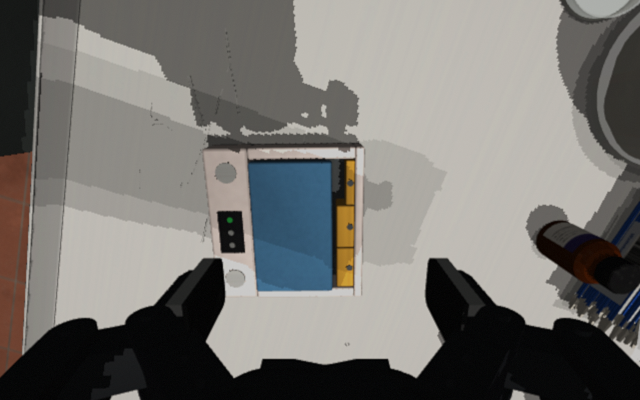

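The wrist view shows the blue tile at (250-332, 160-292), and the dark wide gap at (337,178) at the station's +y end. The two thick keepers are below it. Now I'll measure the tile.

```bash
python3 - <<'E'
from h import *
np.set_printoptions(precision=4,suppress=True)
im=np.load('w1.npy');o=np.load('w1o.npy',allow_pickle=True).item()
hsv=cv2.cvtColor(im,cv2.COLOR_RGB2HSV)
m=cv2.inRange(hsv,(95,90,40),(120,255,255));m[:150]=0;m[300:]=0;m[:,:240]=0;m[:,345:]=0
k=max(cv2.findContours(m,0,2)[0],key=cv2.contourArea);P=ray('wrist',k[:,0,:],.042,o)[:,:2]*1000
r=cv2.minAreaRect(P.astype(np.float32));print('tile',r);c=cv2.boxPoints(r);print(c)
save('w1c',im[140:300,200:370],4.5) if 0 else save('w1c',im[145:220,300:370],8)
# white-yellow edges along a row at gap
for v in (170,180,190): print(v,[tuple(int(a) for a in im[v,u]) for u in range(326,366)])
import math
th=math.radians(19.3)
E
```

```text
tile ((516.2586669921875, -13.165054321289062), (69.42989349365234, 118.87437438964844), 19.845714569091797)
[[463.4272  30.9568]
 [503.7837 -80.8576]
 [569.0901 -57.287 ]
 [528.7336  54.5275]]
170 [(58, 98, 127), (58, 99, 128), (59, 99, 128), (56, 95, 124), (47, 79, 104), (41, 57, 70), (51, 54, 56), (57, 59, 58), (61, 62, 62), (61, 62, 62), (61, 61, 61), (59, 60, 60), (59, 61, 60), (57, 59, 58), (36, 36, 36), (20, 21, 20), (18, 20, 19), (20, 19, 18), (30, 23, 12), (44, 32, 11), (102, 72, 23), (145, 104, 35), (159, 114, 39), (163, 117, 40), (164, 118, 40), (166, 120, 41), (182, 132, 45), (191, 140, 47), (144, 105, 44), (133, 117, 103), (174, 162, 154), (198, 194, 191), (203, 202, 201), (203, 202, 201), (203, 202, 200), (203, 202, 200), (202, 200, 193), (186, 177, 169), (173, 167, 161), (171, 169, 162)]
180 [(57, 97, 126), (58, 98, 126), (58, 98, 127), (59, 97, 127), (49, 83, 108), (38, 58, 72), (50, 55, 57), (57, 59, 58), (58, 59, 59), (59, 61, 61), (60, 61, 60), (58, 60, 60), (58, 58, 59), (37, 38, 38), (20, 21, 21), (19, 19, 19), (19, 19, 20), (18, 18, 18), (30, 23, 11), (46, 32, 1
[... 242 characters left out ...]
98, 185, 177), (183, 169, 162), (147, 137, 130), (138, 134, 128), (140, 137, 132)]
190 [(58, 97, 126), (57, 97, 126), (59, 98, 127), (57, 97, 126), (48, 83, 108), (38, 58, 73), (48, 52, 56), (55, 56, 55), (58, 60, 59), (59, 60, 60), (51, 52, 52), (45, 47, 46), (30, 32, 31), (19, 19, 19), (19, 20, 19), (18, 19, 18), (19, 20, 19), (19, 19, 18), (32, 24, 12), (55, 38, 13), (110, 78, 26), (150, 108, 36), (160, 116, 40), (161, 117, 40), (162, 117, 40), (164, 119, 39), (169, 123, 40), (155, 111, 36), (103, 76, 38), (114, 102, 95), (157, 144, 137), (182, 169, 160), (191, 177, 169), (194, 181, 171), (199, 185, 177), (201, 187, 178), (179, 166, 158), (134, 124, 118), (131, 127, 121), (142, 139, 134)]
```

View pics/w1c.png

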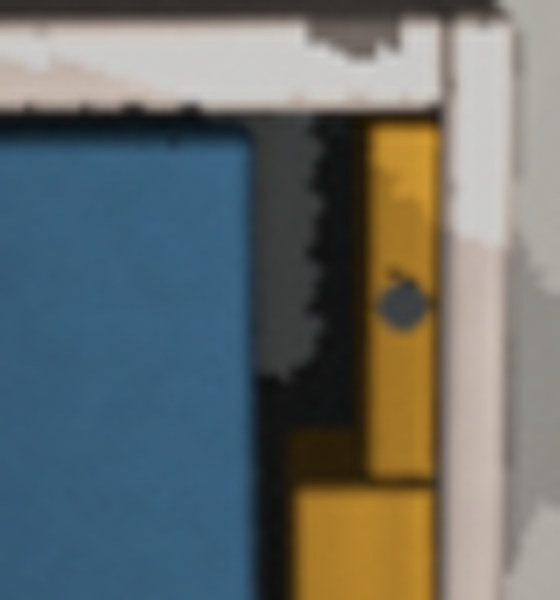

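```bash
python3 - <<'E'
from h import *
np.set_printoptions(precision=4,suppress=True)
im=np.load('w1.npy');o=np.load('w1o.npy',allow_pickle=True).item()
f=im.astype(float)
# tile left/right edge lines, subpixel where blue-red drops to half
def edges(rows,u0,u1,ch,lvl,rise):
    out=[]
    for v in rows:
        s=f[v,u0:u1,ch]; 
        for i in range(len(s)-1):
            if (s[i]<lvl<=s[i+1]) if rise else (s[i]>=lvl>s[i+1]):
                out.append((u0+i+(lvl-s[i])/(s[i+1]-s[i]),v));break
    return np.array(out)
R_=edges(range(165,285),315,345,2,95,False)
L_=edges(range(165,285),240,256,0,90,False)
K=edges(range(163,200),338,352,0,80,True)
for n,e,z in(('tileR',R_,.042),('tileL',L_,.042),('keep',K,.034)):
    P=ray('wrist',e,z,o)[:,:2]*1000
    l=cv2.fitLine(P.astype(np.float32),cv2.DIST_HUBER,0,.01,.01).ravel()
    if l[1]<0:l[:2]*=-1
    nrm=np.array([l[1],-l[0]]);print(n,len(e),'yaw',np.degrees(np.arctan2(-l[0],l[1])),'mid',l[2:], 'offset along n19.6',l[2:]@[np.cos(np.radians(19.6)),np.sin(np.radians(19.6))])
E
```

```text
tileR 120 yaw 19.850023 mid [548.5844  -3.8718] offset along n19.6 515.4991668245185
tileL 101 yaw 19.81338 mid [478.8505 -12.9037] offset along n19.6 446.77610007035497
keep 37 yaw 19.626516 mid [546.4291  41.1407] offset along n19.6 528.5682845805886
```

Emit:
play_rows(commands="1 -25 230 0 0;1 -25 230 0 0;1 -25 230 0 0;1 -25 230 0 0;1 -25 230 0 0;1 -25 230 0 0;1 -25 230 0 0;1 -25 230 0 0;1 -25 230 0 0")

```text
time: 2.4
ee_pos: [0.5076, 0.254, 0.1792]
tcp_rot: [180.0, 0.0, 108.9]
wrist_force: [0.5, 0.1, 0.0]
opening: 0.0856
```

```bash
python3 - <<'E'
from h import *
o=get_obs();print(o['time'],o['ee_pos'],o['tcp_rot'],o['q'])
im=camera('wrist');save('w2',im);np.save('w2.npy',im);np.save('w2o.npy',o,allow_pickle=True)
E
```

```text
2.4 [0.50763087 0.25402008 0.17923455] [1.79987918e+02 2.01692902e-02 1.08880673e+02] [ 2.65943763e+01  6.62336331e+00  6.08661451e+00  8.94539853e+01
 -2.16085228e-02  9.77136993e+01]
```

View pics/w2.png

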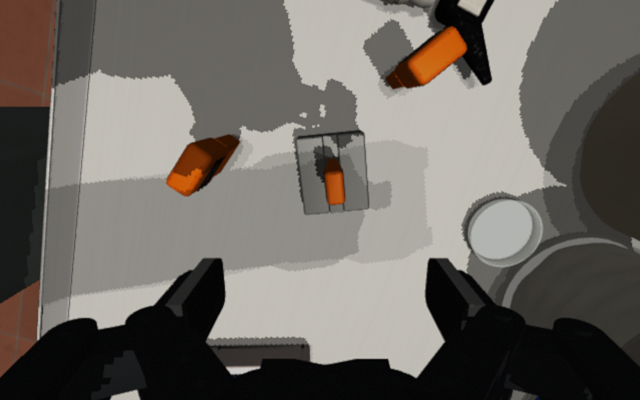

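The spacer's handle is at (335,183) in the stand, whose outline is (297-368, 131-214). The two larger look-alikes are at (203,165) and (435,57).

```bash
python3 - <<'E'
from h import *
im=np.load('w2.npy');o=np.load('w2o.npy',allow_pickle=True).item()
save('w2c',im[120:220,285:380],6)
hsv=cv2.cvtColor(im,cv2.COLOR_RGB2HSV)
m=cv2.inRange(hsv,(3,150,60),(18,255,255));m[:120]=0;m[220:]=0;m[:,:290]=0;m[:,375:]=0
b=cv2.inRange(hsv,(3,150,190),(18,255,255))&m
for n,mm in(('all',m),('bright',b)):
    k=max(cv2.findContours(mm,0,2)[0],key=cv2.contourArea)
    P=ray('wrist',k[:,0],.078,o)[:,:2]*1000
    print(n,cv2.boundingRect(k),cv2.minAreaRect(k),cv2.minAreaRect(P.astype(np.float32)))
print(proj('wrist',[o['ee_pos']],o))
for v in(175,185,195,203):print(v,[tuple(map(int,im[v,u])) for u in range(322,350)])
E
```

```text
all (325, 170, 20, 35) ((334.5693054199219, 187.1930694580078), (33.532752990722656, 18.408187866210938), 84.2894058227539) ((510.6160888671875, 268.46124267578125), (13.523082733154297, 25.449106216430664), 24.737333297729492)Traceback (most recent call last):
  File "<stdin>", line 8, in <module>
ValueError: max() iterable argument is empty
```

View pics/w2c.png

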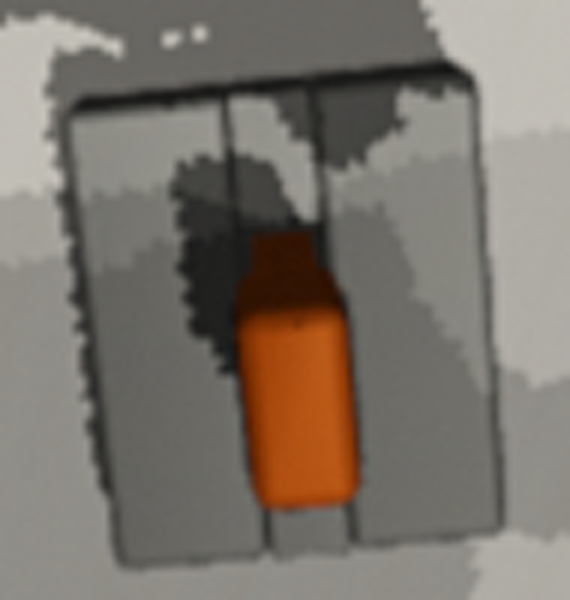

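Handle centre is at (510.6, 268.5) mm, yaw about 24.7°, and the footprint reads 13.5 x 25.4 mm. That matches the spacer's 14 x 26 mm. Aligning and descending.

Emit:
play_rows(commands="0.6 3 14 -30 6;0.6 3 14 -50 6;0.6 3 14 -75 6;0.6 3 14 -95 6;0.6 3 14 -115 6;0.6 3 14 -131 6;0.6 3 14 -131 6;0.6 3 14 -131 6")

```text
time: 3.12
ee_pos: [0.5104, 0.2678, 0.0478]
tcp_rot: [-179.9, 0.0, 114.8]
wrist_force: [0.1, 0.2, 0.2]
opening: 0.0512
```

```bash
python3 - <<'E'
from h import *
o=get_obs();print(o['time'],o['ee_pos'],o['tcp_rot'],o['wrist_force'],o['opening'])
im=camera('wrist');save('w3',im)
E
```

```text
3.1167 [0.51043051 0.26783109 0.04775925] [-1.79925279e+02  8.89303668e-03  1.14835359e+02] [0.11190508 0.22852356 0.19884641] 0.051232603143357806
```

View pics/w3.png

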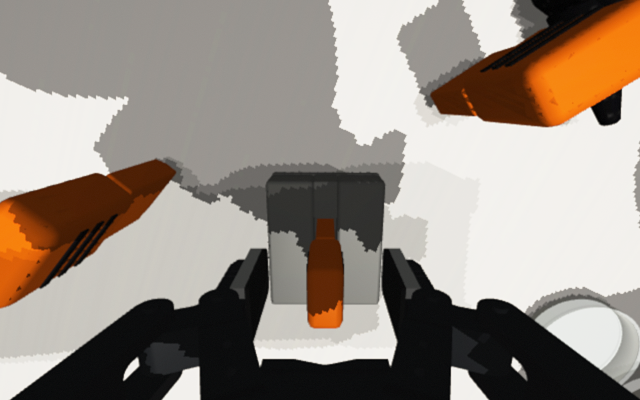

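The spacer sits centred and square between the fingers at (325,275). The stand is square behind it, and both look-alikes are clear of the fingers. Closing now.

Emit:
play_rows(commands="0 0 0 0 0;0 0 0 0 0;0 0 0 0 0;0 0 0 0 0;0 0 0 0 0;0 0 0 0 0;0 0 0 0 0;0 0 0 0 0", force=40)

```text
time: 3.83
ee_pos: [0.5109, 0.2695, 0.0491]
tcp_rot: [179.9, 0.0, 114.9]
wrist_force: [-1.0, -2.2, 5.4]
opening: 0.0136
```

Emit:
play_rows(commands="0 0 0 15 0;0 0 0 35 0;0 0 0 55 0;0 0 0 80 0;0 0 0 80 0;0 0 0 80 0")

```text
time: 4.33
ee_pos: [0.5113, 0.2699, 0.1294]
tcp_rot: [179.8, -0.0, 115.0]
wrist_force: [-0.4, 0.5, -1.3]
opening: 0.0132
```

```bash
python3 - <<'E'
from h import *
o=get_obs();print(o['time'],o['ee_pos'],o['tcp_rot'],o['wrist_force'],o['opening'])
im=camera('wrist');save('w4',im);np.save('w4.npy',im);np.save('w4o.npy',o,allow_pickle=True)
E
```

```text
4.3333 [0.51125685 0.26987953 0.1294358 ] [ 1.79828716e+02 -7.76953816e-03  1.14954643e+02] [-0.42636792  0.45860718 -1.28177121] 0.013176913541306979
```

View pics/w4.png

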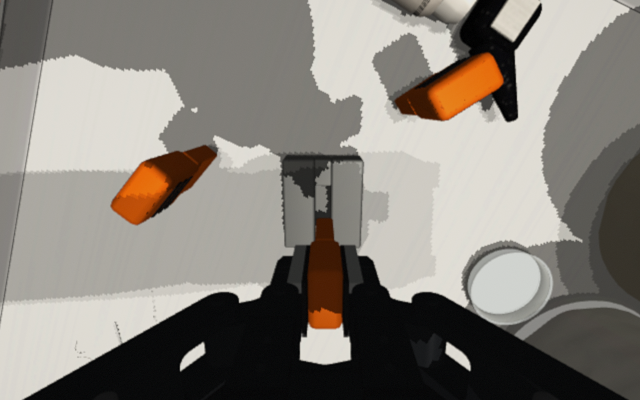

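The spacer is held with the opening at 13.2 mm, and the slot is empty behind it. Carrying it to above the gap.

Emit:
play_rows(commands="0 29 -232 0 -5.4;0 29 -232 0 -5.4;0 29 -232 0 -5.4;0 29 -232 0 -5.4;0 29 -232 0 -5.4;0 29 -232 0 -5.4;0 29 -232 0 -5.4;0 29 -232 0 -5.4;0 29 -232 0 -5.4;0 29 -232 0 -5.4")

```text
time: 5.22
ee_pos: [0.5392, 0.0383, 0.1272]
tcp_rot: [-179.9, -0.0, 109.6]
wrist_force: [-0.5, 0.2, 0.2]
opening: 0.0135
```

```bash
python3 - <<'E'
from h import *
o=get_obs();print(o['time'],o['ee_pos'],o['tcp_rot'],o['wrist_force'],o['opening'])
im=camera('wrist');save('w5',im);np.save('w5.npy',im);np.save('w5o.npy',o,allow_pickle=True)
save('w5c',im[170:350,240:410],4.4)
im=camera('side');save('s5c',im[150:250,300:420],6)
E
```

```text
5.2167 [0.53916742 0.03828866 0.12722056] [-1.79948387e+02 -2.78473840e-02  1.09605437e+02] [-0.54946231  0.17857197  0.19231787] 0.013478230375118538
```

View pics/w5.png

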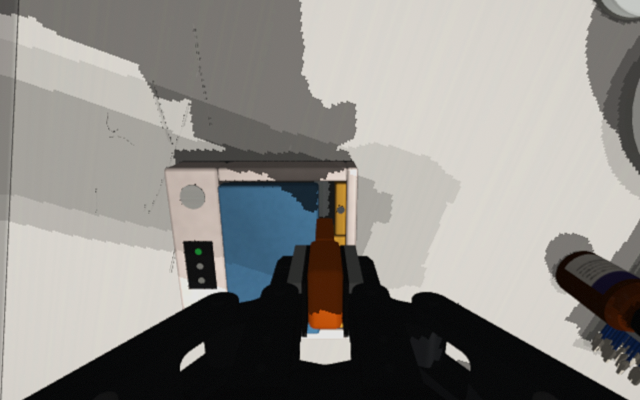

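View pics/s5c.png

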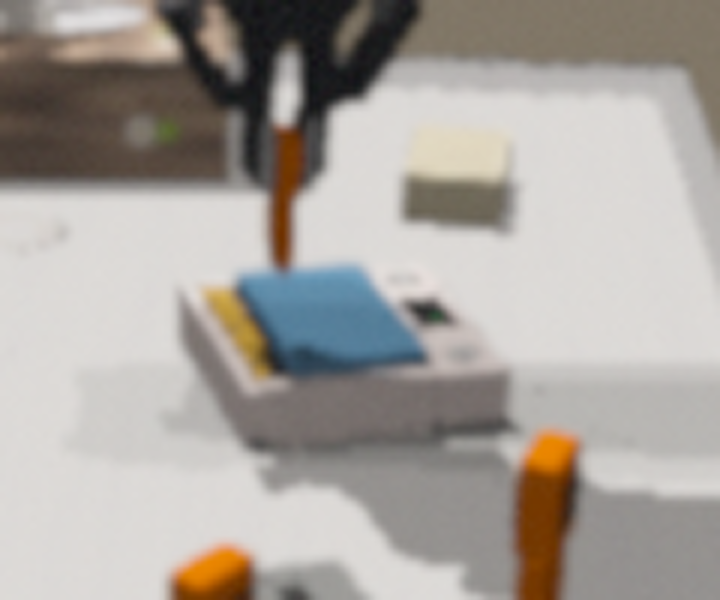

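View pics/w5c.png

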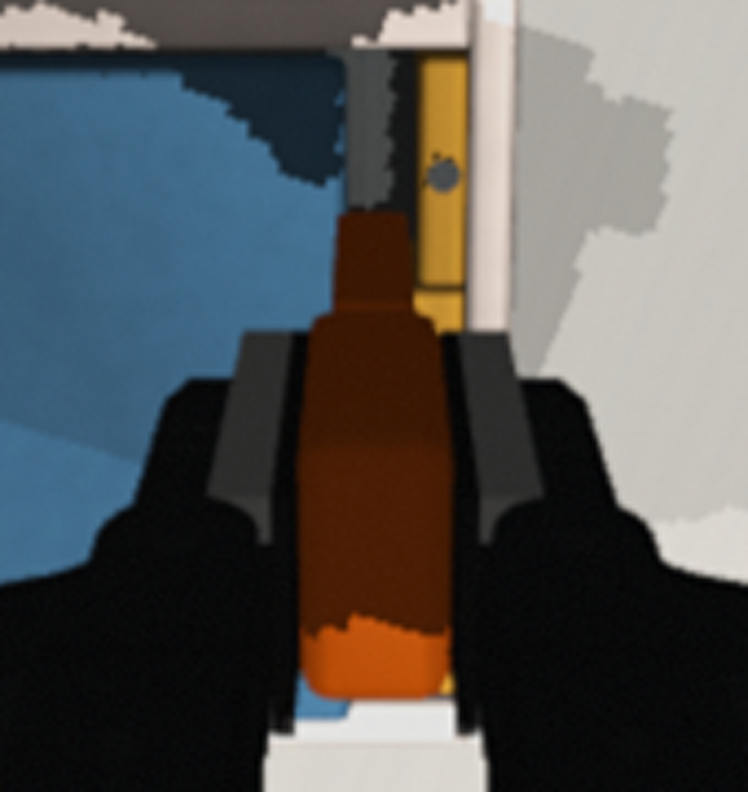

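```bash
python3 - <<'E'
from h import *
np.set_printoptions(precision=1,suppress=True)
im=np.load('w5.npy');o=np.load('w5o.npy',allow_pickle=True).item()
for v in(190,200,206,214,218,222,226,230,236):print(v,' '.join('%d,%d,%d'%tuple(map(int,im[v,u])) for u in range(312,342)))
# predict spacer corners
A=R.from_euler('xyz',o['tcp_rot'],degrees=True).as_matrix()
for n,pts in dict(bot=[(10.5,-3.25,42.5),(10.5,3.25,42.5)],step=[(13,-4.5,34.5),(13,4.5,34.5)],hb=[(13,-7,4.5),(13,7,4.5)],ht=[(13,-7,-29.5),(13,7,-29.5)],htb=[(-13,-7,-29.5),(-13,7,-29.5)]).items():
    print(n,proj('wrist',(A@(np.array(pts).T/1000)).T+o['ee_pos'],o).ravel())
E
```

```text
190 23,38,49 23,37,49 23,37,48 23,37,47 21,36,47 28,47,60 40,52,60 60,63,65 67,70,68 68,71,69 68,71,69 71,73,72 73,75,74 72,74,74 71,73,73 69,70,70 55,56,56 33,34,35 24,24,24 23,23,23 20,21,21 22,22,23 36,29,18 72,51,18 129,92,31 172,123,43 183,133,45 186,137,47 188,139,47 190,140,49
200 22,37,48 23,37,49 23,37,48 21,35,46 22,37,49 39,65,85 45,61,74 61,64,65 67,70,68 67,70,68 67,70,69 70,72,71 71,73,72 73,74,74 70,72,71 56,57,57 34,35,35 23,25,24 22,25,24 23,23,23 21,22,22 22,23,23 38,29,17 83,58,20 134,96,32 172,125,43 182,133,45 185,135,47 188,138,48 189,139,48
206 22,37,48 23,37,48 23,38,48 22,36,48 22,35,45 21,34,45 39,47,54 61,64,65 69,71,70 68,70,68 67,69,68 70,72,72 72,73,73 72,73,73 70,72,72 68,70,68 43,44,43 23,23,23 21,21,22 21,22,22 22,24,23 23,23,23 38,29,17 86,61,21 139,100,34 169,124,42 130,97,41 110,87,52 117,91,56 91,74,52
214 69,115,147 70,116,148 69,115,147 69,115,147 62,104,134 52,87,112 39,59,73 58,62,63 68,69,68 66,68,67 69,70,70 70,72,72 70,71,71 70,71,71 69,71,71 67,69,69 42,44,44 24,24,23 22,23,22 23,24,23 23,24,24 22,23,23 38,30,18 90,64,22 139,100,33 172,125
[... 891 characters left out ...]
36,46
230 67,111,142 66,111,142 67,110,143 61,81,97 59,40,36 58,23,4 58,22,1 59,23,4 59,24,3 58,23,4 58,23,3 58,23,3 59,24,4 59,23,2 58,23,2 58,23,4 57,23,2 59,22,4 59,23,3 58,23,4 59,25,5 54,29,9 54,37,12 98,70,22 143,104,35 169,123,41 179,131,45 183,135,47 184,135,47 184,135,46
236 68,113,144 69,113,145 67,111,143 61,69,85 58,29,19 58,23,2 57,21,0 58,23,2 58,22,3 58,23,3 59,24,3 59,24,5 59,23,2 59,24,4 59,24,5 59,24,5 58,23,2 58,23,3 58,22,2 57,22,1 57,22,2 65,32,7 114,78,25 132,94,32 132,94,33 129,92,33 126,90,31 126,90,32 126,89,32 127,90,31
bot [318.7 214.7 330.  214.7]
step [316.2 214.9 332.5 214.9]
hb [309.2 234.8 339.4 234.7]
ht [305.2 268.4 343.2 268.3]
htb [306.4 329.  342.3 329. ]
```

```bash
python3 - <<'E'
from h import *
np.set_printoptions(precision=2,suppress=True)
o=np.load('w5o.npy',allow_pickle=True).item()
a=np.radians(19.7);n=np.array([np.cos(a),np.sin(a)]);t=np.array([-n[1],n[0]])
for nm,p,z in(('tile',(317.8,214),.042),('tile190',(317.3,190),.042),('keep',(335.2,214),.034),('keep190',(335.5,190),.034),('sp',(324.2,224),.090),('tcp',None,0)):
    P=(ray('wrist',[p],z,o)[0] if p else o['ee_pos'])[:2]*1000
    print(nm,P,P@n,P@t)
P=ray('wrist',[(300,182.5)],.034,o)[0,:2]*1000; print('frame +y inner',P@t)
E
```

```text
tile [535.58  34.15] 515.7402369941631 -148.3886404264019
tile190 [529.52  50.49] 515.5444119827587 -130.96274130211054
keep [548.25  35.93] 528.2697153837988 -150.98217040793554
keep190 [542.28  52.95] 528.3868730600645 -132.94735712822865
sp [536.78  44.6 ] 520.3944252919304 -138.95460114465885
tcp [539.17  38.29] 520.5171704944372 -145.7031383283585
frame +y inner -127.38516933620124
```

The gap centre is at n = 522.0 and the spacer is at 520.4, so it needs +1.5 mm across the gap. The grip is centred and the yaw agrees. I'll correct that and descend to just above the gap.

Emit:
play_rows(commands="0 1.5 0.5 -15 0;0 1.5 0.5 -30 0;0 1.5 0.5 -37 0;0 1.5 0.5 -37 0;0 1.5 0.5 -37 0;0 1.5 0.5 -37 0")

```text
time: 5.82
ee_pos: [0.5413, 0.0382, 0.0917]
tcp_rot: [179.9, 0.0, 109.6]
wrist_force: [-0.7, -0.8, 0.2]
opening: 0.0137
```

```bash
python3 - <<'E'
from h import *
o=get_obs();print(o['time'],o['ee_pos'],o['tcp_rot'],o['wrist_force'],o['opening'])
im=camera('wrist');save('w6',im);np.save('w6.npy',im);np.save('w6o.npy',o,allow_pickle=True)
save('w6c',im[130:330,240:410],3.0)
o2=get_obs();print(o2['ee_pos'])
im=camera('side');save('s6c',im[150:250,300:420],6)
E
```

```text
5.8167 [0.54131106 0.03815744 0.09171238] [1.79948983e+02 1.56433727e-02 1.09568515e+02] [-0.73772209 -0.76151214  0.23951131] 0.013697939956915206
[0.54143882 0.03808684 0.09186654]
```

View pics/w6c.png

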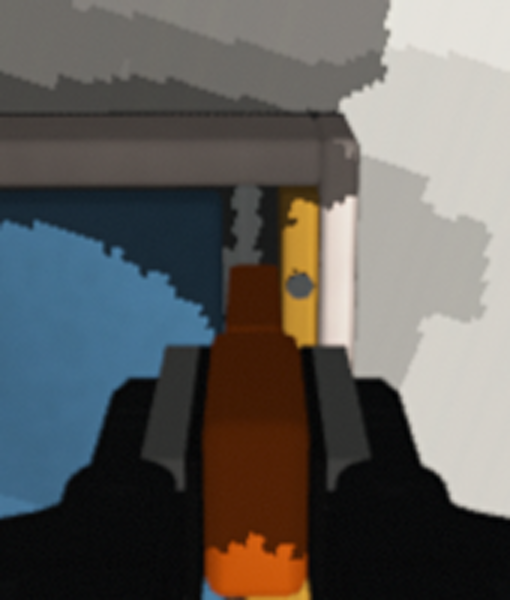

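View pics/s6c.png

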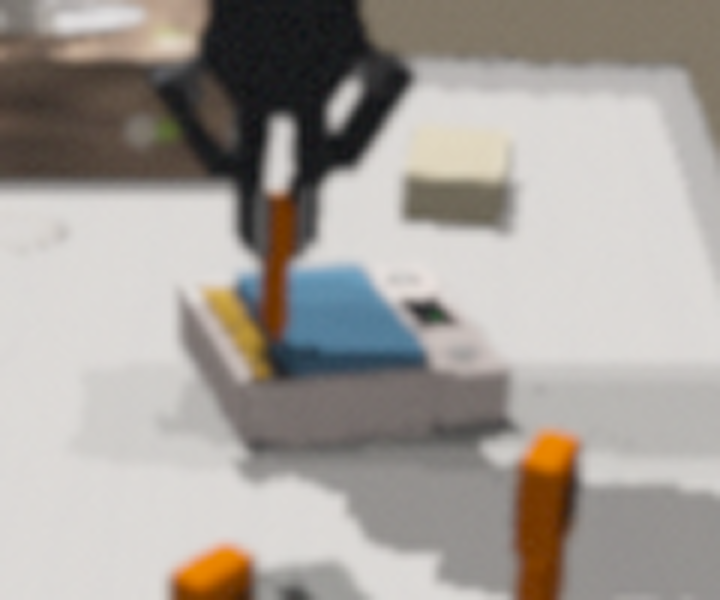

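```bash
python3 - <<'E'
from h import *
np.set_printoptions(precision=2,suppress=True)
im=np.load('w6.npy');o=np.load('w6o.npy',allow_pickle=True).item()
for v in(208,214,225,232):print(v,' '.join('%d,%d,%d'%tuple(map(int,im[v,u])) for u in range(308,340)))
a=np.radians(19.7);n=np.array([np.cos(a),np.sin(a)]);t=np.array([-n[1],n[0]])
for nm,p,z in(('tile',(314,212),.042),('keep',(334.2,212),.034),('spL',(316.2,228),.057),('spR',(333,228),.057),('tcp',None,0)):
    P=(ray('wrist',[p],z,o)[0] if p else o['ee_pos'])[:2]*1000
    print(nm,P,P@n,P@t)
E
```

```text
208 24,40,52 24,40,51 22,38,50 24,37,50 25,38,49 21,33,42 23,27,30 24,25,24 25,25,25 29,30,30 50,51,51 70,72,71 78,79,78 78,80,80 77,79,79 78,78,79 76,78,77 65,67,66 38,40,40 25,26,26 24,25,25 24,26,25 25,26,25 25,25,26 34,29,22 60,43,17 124,88,30 170,124,43 188,138,47 194,143,50 198,147,51 200,149,53
214 25,40,52 24,40,52 24,40,51 24,39,50 22,37,48 25,36,45 61,64,66 74,76,76 73,76,76 72,75,74 74,76,74 74,77,76 79,80,80 77,79,79 77,78,78 75,77,77 75,76,77 75,77,77 73,75,74 46,48,48 26,27,26 24,25,25 24,26,25 25,25,25 33,28,20 61,45,17 124,89,31 169,124,43 187,138,47 194,144,52 197,146,52 200,148,52
225 24,40,52 26,42,53 25,40,52 24,40,51 21,37,48 24,35,45 48,54,58 64,60,58 65,40,30 63,26,5 64,25,4 63,25,2 63,25,3 64,26,5 64,26,4 64,26,5 64,26,4 63,26,3 64,25,4 63,26,4 64,25,4 63,26,3 63,24,3 63,25,5 61,25,3 72,46,15 120,87,31 104,84,56 79,79,76 77,80,81 79,81,82 79,81,81
232 26,42,56 26,41,52 25,41,52 24,39,50 22,37,48 24,36,45 47,52,57 54,41,37 58,25,7 64,25,5 63,25,2 63,26,4 64,25,5 63,25,4 63,24,3 63,26,4 64,25,3 63,26,4 63,25,3 63,26,3 64,26,4 63,25,4 63,26,4 63,25,5 61,23,1 70,40,12 126,88,29 171,125,44 186,136,47 191,141,50 194,144,51 196,146,51
tile [532.22  45.41] 516.3765947116937 -136.65573496683749
keep [544.62  47.13] 528.633245501588 -139.2182053022833
spL [535.29  41.6 ] 517.9823561657801 -141.27925128692175
spR [544.1   44.71] 527.3308675814277 -141.31767879640887
tcp [541.31  38.16] 522.4911070860234 -146.5492818540361
```

The spacer's centre is at 522.65 and the gap's at 522.5, so they are aligned. Inserting.

Emit:
play_rows(commands="0 0 0 -5 0;0 0 0 -10 0;0 0 0 -15 0;0 0 0 -20 0;0 0 0 -25 0;0 0 0 -30 0;0 0 0 -35 0;0 0 0 -35 0;0 0 0 -35 0")

```text
time: 6.67
ee_pos: [0.5408, 0.0379, 0.0555]
tcp_rot: [-180.0, -0.0, 109.5]
wrist_force: [0.2, -0.2, 0.2]
opening: 0.0132
```

Emit:
play_rows(commands="0 0 0 -1.5 0;0 0 0 -3 0;0 0 0 -4 0;0 0 0 -5 0;0 0 0 -5 0;0 0 0 -5 0")

```text
time: 7.17
ee_pos: [0.5411, 0.0379, 0.0511]
tcp_rot: [180.0, 0.0, 109.5]
wrist_force: [-0.3, -0.1, 1.4]
opening: 0.0134
```

Emit:
play_rows(commands="0 0 0 -0.5 0;0 0 0 -1 0;0 0 0 -1 0;0 0 0 -1 0")

```text
time: 7.5
ee_pos: [0.5413, 0.0379, 0.051]
tcp_rot: [179.9, 0.0, 109.5]
wrist_force: [-3.3, -0.5, 8.1]
opening: 0.0134
```

Contact force is rising (8 N) at the expected floor height, so I'm letting go and backing up.

Emit:
play_rows(commands="0.4 0 0 0.5 0;0.4 0 0 0.5 0;0.4 0 0 0.5 0;0.4 0 0 0.5 0;0.4 0 0 0.5 0;0.4 0 0 0.5 0")

```text
time: 8.0
ee_pos: [0.5409, 0.0379, 0.0502]
tcp_rot: [-180.0, -0.0, 109.5]
wrist_force: [0.8, -0.0, -0.3]
opening: 0.0339
```

Emit:
play_rows(commands="0.4 0 0 20 0;0.4 0 0 45 0;0.4 0 0 75 0;0.4 0 0 110 0;0.4 0 0 110 0;0.4 0 0 110 0;0.4 0 0 110 0")

```text
time: 8.58
ee_pos: [0.541, 0.0379, 0.16]
tcp_rot: [-180.0, -0.0, 109.5]
wrist_force: [-0.6, 0.1, -0.6]
opening: 0.0344
```

```bash
python3 - <<'E'
from h import *
o=get_obs();print(o['time'],o['ee_pos'],o['tcp_rot'],o['wrist_force'],o['opening'])
im=camera('wrist');save('w7',im);np.save('w7.npy',im);np.save('w7o.npy',o,allow_pickle=True)
im=camera('side');save('s7c',im[150:250,300:420],6)
E
```

```text
8.5833 [0.54099022 0.03788263 0.15997771] [-1.79994916e+02 -2.58889167e-03  1.09541594e+02] [-0.63476073  0.10304818 -0.56780266] 0.03439344503162301
```

View pics/w7.png

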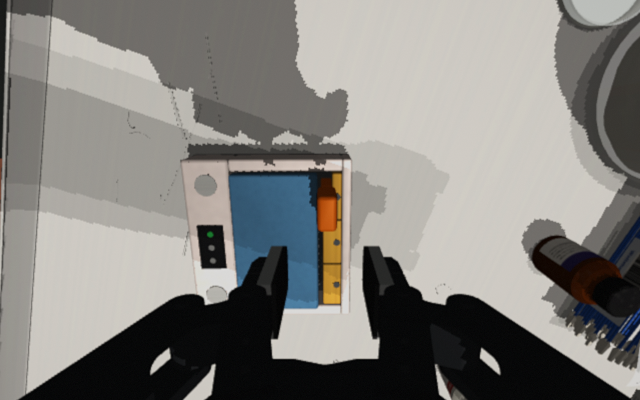

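View pics/s7c.png

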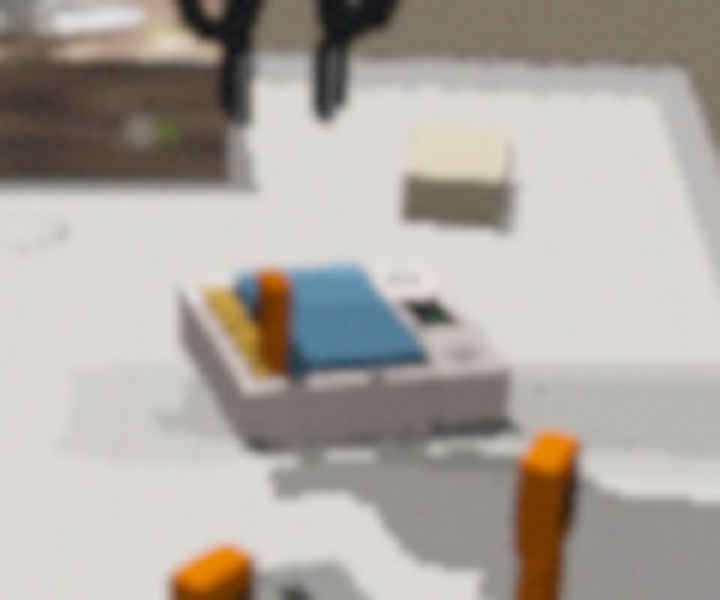

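The spacer stands in the gap in both views (wrist (327,205), side (346,203)). I'll check its height and tilt against where a fully seated spacer should appear.

```bash
python3 - <<'E'
from h import *
np.set_printoptions(precision=1,suppress=True)
im=np.load('w7.npy');o=np.load('w7o.npy',allow_pickle=True).item()
save('w7c',im[145:320,215:355],4.2)
a=np.radians(19.6);n=np.array([np.cos(a),np.sin(a)]);t=np.array([-n[1],n[0]])
c=np.array([.5409,.0380])
hsv=cv2.cvtColor(im,cv2.COLOR_RGB2HSV)
m=cv2.inRange(hsv,(3,150,60),(18,255,255));m[:150]=0;m[250:]=0;m[:,:300]=0;m[:,338:]=0
print('wrist orange',cv2.boundingRect(max(cv2.findContours(m,0,2)[0],key=cv2.contourArea)))
s=camera('side');h2=cv2.cvtColor(s,cv2.COLOR_RGB2HSV)
m=cv2.inRange(h2,(3,150,50),(15,255,255));m[:190]=0;m[216:]=0;m[:,:335]=0;m[:,360:]=0
print('side orange',cv2.boundingRect(max(cv2.findContours(m,0,2)[0],key=cv2.contourArea)))
for z in(.080,.086,.046):
    C=[np.r_[c+n*i*.007+t*j*.013,z] for i in(-1,1) for j in(-1,1)]
    print(z,'w',proj('wrist',C,o).ravel(),'s',proj('side',C).ravel())
E
```

```text
wrist orange (317, 196, 21, 37)
side orange (343, 196, 5, 16)
0.08 w [314.4 230.1 314.  194.1 334.4 230.1 334.7 194. ] s [346.7 193.9 349.  197.2 342.1 194.2 344.4 197.5]
0.086 w [314.2 233.2 313.7 196.3 334.7 233.1 334.9 196.3] s [346.7 192.  349.1 195.3 342.2 192.4 344.5 195.6]
0.046 w [315.7 215.1 315.3 183.2 333.3 215.1 333.4 183.1] s [346.3 204.4 348.6 207.8 341.8 204.7 344.1 208.2]
```

View pics/w7c.png

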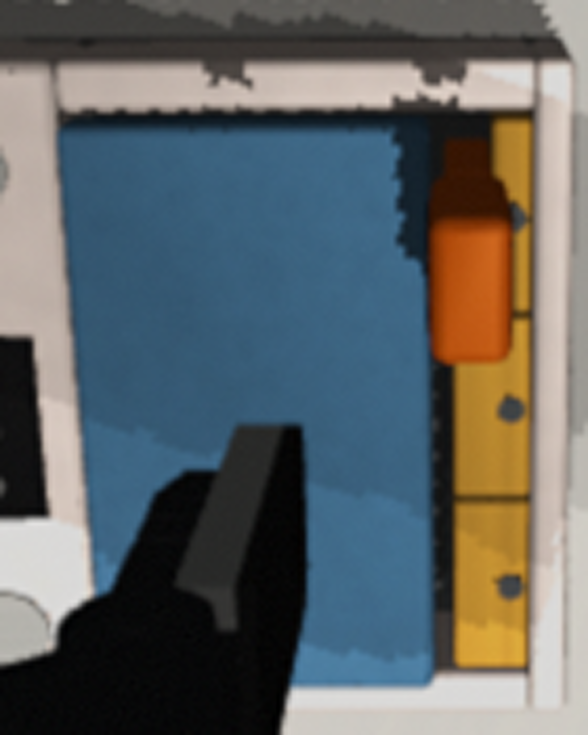

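The spacer is seated: its top is at about 80 mm in both views and the blade is inside the gap. Next I'll shut the fingers and move over the tile's middle, a little away from the spacer.

Emit:
play_rows(commands="0 -26 -62 0 0;0 -26 -62 0 0;0 -26 -62 0 0;0 -26 -62 -20 0;0 -26 -62 -50 0;0 -26 -62 -80 0;0 -26 -62 -100 0;0 -26 -62 -105 0;0 -26 -62 -105 0;0 -26 -62 -105 0", force=40)

```text
time: 9.57
ee_pos: [0.5152, -0.024, 0.056]
tcp_rot: [180.0, 0.0, 109.5]
wrist_force: [0.1, -0.4, 0.1]
opening: 0.0
```

```bash
python3 - <<'E'
from h import *
o=get_obs();print(o['time'],o['ee_pos'],o['tcp_rot'],o['wrist_force'],o['opening'])
im=camera('wrist');save('w8',im)
E
```

```text
9.5667 [ 0.51523608 -0.02400861  0.05602544] [1.79986526e+02 3.45837171e-03 1.09547648e+02] [ 0.09117541 -0.42180325  0.0591348 ] 3.2130704358701565e-05
```

View pics/w8.png

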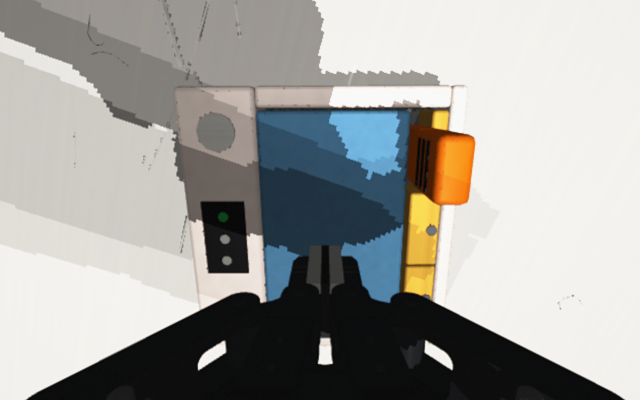

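Emit:
play_rows(commands="0 0 0 -4 0;0 0 0 -8 0;0 0 0 -12 0;0 0 0 -16 0;0 0 0 -18 0;0 0 0 -18 0;0 0 0 -18 0")

```text
time: 10.2
ee_pos: [0.5154, -0.0242, 0.038]
tcp_rot: [179.9, 0.0, 109.5]
wrist_force: [-1.7, -0.3, 7.3]
opening: -0.0002
```

Emit:
play_rows(commands="0 0 0 -2 0;0 0 0 -3 0;0 0 0 -4 0;0 0 0 -4 0;0 0 0 -4 0;0 0 0 -4 0")

```text
time: 10.7
ee_pos: [0.5154, -0.0241, 0.0345]
tcp_rot: [179.9, 0.0, 109.5]
wrist_force: [-2.5, 0.2, 10.4]
opening: 0.0004
```

Emit:
play_rows(commands="0 0 0 -0.5 0;0 0 0 -1 0;0 0 0 -1 0;0 0 0 -1 0;0 0 0 -1 0")

```text
time: 11.12
ee_pos: [0.5154, -0.0241, 0.034]
tcp_rot: [179.9, 0.0, 109.5]
wrist_force: [-5.4, 0.2, 14.7]
opening: 0.0001
```

Emit:
play_rows(commands="0 0 0 -0.5 0;0 0 0 -1 0;0 0 0 -1 0;0 0 0 -1 0;0 0 0 -1 0")

```text
time: 11.53
ee_pos: [0.5155, -0.0242, 0.0339]
tcp_rot: [179.9, 0.0, 109.5]
wrist_force: [-8.2, 0.7, 22.6]
opening: 0.0002
```

```bash
python3 - <<'E'
from h import *
o=get_obs();print(o['time'],o['ee_pos'],o['tcp_rot'],o['wrist_force'],o['opening'])
im=camera('wrist');save('w9',im);np.save('w9.npy',im)
im=camera('side');save('s9c',im[150:250,300:420],6)
im=camera('top');save('t9c',im[100:300,120:400],2.8)
o=get_obs();print(o['time'],o['ee_pos'],o['wrist_force'])
E
```

```text
11.5333 [ 0.51547724 -0.02415057  0.03391215] [1.79877044e+02 4.52838468e-02 1.09539000e+02] [-8.23762278  0.68915099 22.61032713] 0.00017550001407854685
11.6833 [ 0.51546483 -0.02411867  0.03392807] [-8.67471746  0.98995737 22.65827982]
```

View pics/w9.png

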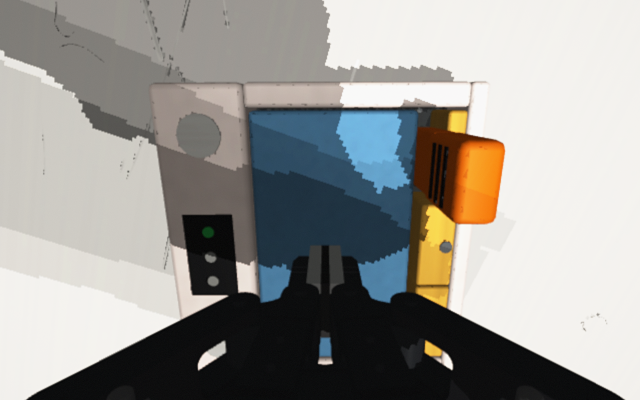

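View pics/s9c.png

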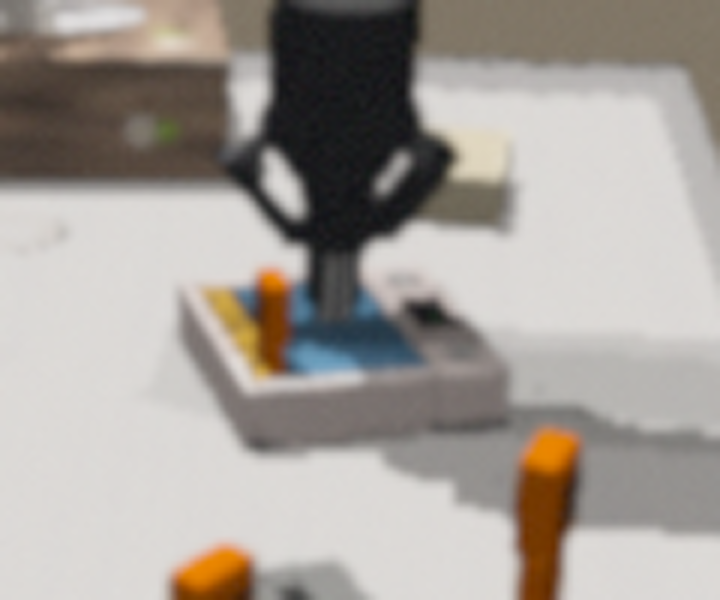

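View pics/t9c.png

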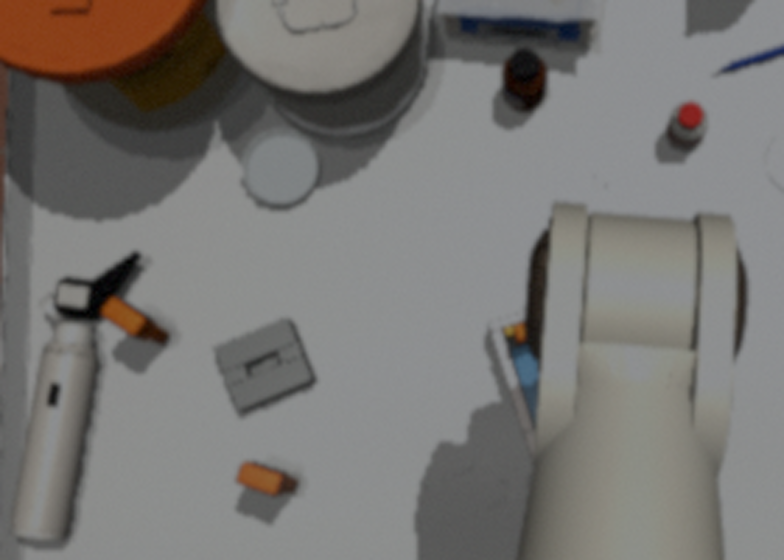

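The tile is on its hard stop: the force rose from 14.7 to 22.6 N while the TCP moved only 0.1 mm, with z = 33.9 mm. The side view shows it flush and the spacer upright in the gap at (346,203). Handing in.

```bash
python3 -c "
from h import *
print(job_done())"
```

```text
the job is handed in; nothing more can be done
None
```

I slid the smallest orange spacer, taken from the grey stand, down to the bottom of the wide gap at the station's +y end and let go of it. I then pressed the tile home with shut fingers and handed the job in at about 11.7 s, still pressing.

**Spacer:** Contact came at the expected floor height. After release, both views put its top near 80 mm, which is fully seated. The wrist view read its handle about 2 mm nearer the keeper than predicted, within the gap's play plus the camera error.

**Tile:** The fingertips ended at z = 33.9 mm with a steady 22.6 N down. The last 8 N gave only 0.1 mm of travel, so the tile is on its hard stop. There was also a sideways force of about 8 N, probably friction at the fingertips.

**Bystanders:** The last pictures show both bottles, the dish and the slide box where they were at the start; I checked this by eye only.

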